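# Load and lock the transformer test fixture

## Robot

A 7-joint arm with a two-finger parallel gripper is mounted at the origin on a cart in front of the work surface, level with it; the furniture and walls round the work are solid. World frame = base frame: x ahead of the robot, y to its left, z up, the work surface at z = 0. Lengths are in m, angles in degrees, forces in N, time in s.
With the tool pointing down it reaches from about 0.4 to 0.85 m from the base axis. Payload 10.4 kg.
Tool frame: the origin (TCP) lies at the very end of the fingers, on their centre line; the grasp point (between the pads) lies 19 mm behind it; z points along the fingers, y is the line along which they close (so a half turn about z gives the same grasp; the last joint's range is limited). The gripper opens to 87 mm and grips with 3 to 60 N. Pads are 19 mm wide; open, the fingers measure 117 mm over their backs; the gripper's body (75 mm by 190 mm) begins 51 mm behind the grasp point.
Start: joints at [-72.685, 19.034, -3.707, 83.658, 1.238, 77.344, -5.071], TCP at [0.199, 0.592, 0.223] pointing down, gripper open.
Joint ranges: [-148.97, 148.97], [-28.65, 121.19], [-84.17, 76.75], [9.2, 138.47], [-72.65, 252.65], [3.7, 117.97], [-149.18, 149.18]. Speed limits (degrees/s): [127.2, 127.2, 159.86, 159.86, 180, 180, 180].

## Interface

Orientations are given as [roll, pitch, yaw] about the fixed x, y, z axes, in that order (R = Rz(yaw) Ry(pitch) Rx(roll)).
In Python, from rig import ctrl gives the robot as it stands.
- The arm moves only by the tool apply_moves, never from a script. Its argument "steps" is a list of rows, each a list of 6 numbers: the shift along the world's x, y, z as a fraction of full scale, then the turn, a rotation vector about the world's x, y, z as a fraction of full scale. In form: [[tx, ty, tz, ax, ay, az], ...]. A call has 1 to 20 rows; each row is the pose to reach, as a shift and turn from the pose commanded when the call began, turning the shorter way round; what a row does not reach only later rows make up. Full scale, the value 1, is 20 cm for a shift and 360 degrees for a turn. A row lasts 1/10 s, in which the tool goes at most 50 mm and 8.59 degrees, less where a joint would pass 70% of its speed; a pose out of reach is approached as far as the arm can. A call with a number of a shift or a turn outside -1 to 1 is refused whole. A call with a gripper value outside its range is refused whole. "gripper" is the closure, from -1 (fully open) to 1 (shut), set as the call begins (left out, the last holds). The fingers move at their own pace and stop on an object; "grip_force" is the grip in N (left out, the last holds). Time passes only in rows, so rows that repeat a pose let the fingers close. It gives the time, the measured TCP pose, the force, the opening and the grip force at its end, in the units of the state.
- ctrl.observe(): the state, without advancing time (a new reading comes with each control period).
- ctrl.read_camera(name): name is "scene" or "top"; returns a dict with "color" (400x640x3 uint8, blue, green, red), "K" (3x3 intrinsics, pixels), "world_to_cam" (4x4, takes a point from world to camera coordinates). Camera axes: x right, y up, looking along -z (the intrinsics and any distortion apply to the point x, -y, -z); pixel columns grow to the right and rows downward; lengths in m; the calibration is good to about 2 mm. A picture is of the moment at which its call begins. There is no depth.
- ctrl.sign_off(): hands the job in; it is judged then, once.
The state is a dict: "clock": time; "joint_positions": joint angles; "dq": joint speeds; "effort": joint torques, N m; "position": TCP position; "eef_rot": TCP orientation; "ft_force": force on the tool from outside, world axes, zero at the start; "wrist_torque": the same for the moment, N m; "finger_gap": finger opening in m; "gripper_force": force on a finger pad.
Only numpy, scipy, OpenCV 4.12 (cv2) and the standard library are available. Lean on these libraries where they do the work, as an engineer would, in place of code of your own. Each camera call takes 0.05 s, during which the arm holds its last target. There are 200 camera calls.

## Task

Put every potted transformer that is on the bench into a pocket of the test fixture, one to a pocket, seated fully down with its terminals at the hinge end, swing that station's lever right down and lock it with one of the pins, pushed fully home through the lever's eye into the post; leave a spare station's lever up and a spare pin in the wooden stand. When all are locked, and not before, press the green start button and let it go; leave the tape and the screwdriver where they lie.

Things in the scene. Friction and masses are not known exactly. Their poses are not given: they have to be found in the camera images.
- fixture: Test fixture fixed to the bench: aluminium base plate 300 (its y) x 172 mm (x), 12 mm thick, with three equal stations 100 mm apart along y: a pocket, a lever hinged behind it, a latch post in front; a grey box with the start button at the -y end. Origin: under the middle pocket's centre, on the bench. x points away from the robot to the hinges, y left, z up. Its place and yaw vary; it cannot move.
- pin_stand: Wooden stand, fixed, 156 x 50 x 52 mm, with three upright holes 13.5 mm wide and 48 mm deep at -50, 0 and +50 mm along its x; a locking pin is parked in each, its collar on the stand's top, 52 mm above the bench. Origin: centre of its underside. Behind it and the transformers, from x = 0.64 m on, stands a solid winding machine 0.2 m high with taller parts (over 0.5 m) further back: carry things in straight lines, not in wide arcs.
- start (a joint): Green push button (28 mm across) in a black housing on top of the fixture's grey box; 0 = out, 0.006 m = fully pressed; springs back; fully down takes about 5 N. It counts as pressed beyond 0.004.
- start_top (a point): Centre of the green button's upper face; press straight down.
- transformer_1: Potted transformer: dark blue block 70 (its x) x 48 (y) x 44 mm (z), 0.2 to 0.4 kg, upright on the bench. Origin: centre of its underside. On its top, along the edge at +x, a white strip with two brass terminals, 27 mm from the centre; a paper label on its -x face. Two or three are there; an absent one reads None.
- transformer_2: Potted transformer: dark blue block 70 (its x) x 48 (y) x 44 mm (z), 0.2 to 0.4 kg, upright on the bench. Origin: centre of its underside. On its top, along the edge at +x, a white strip with two brass terminals, 27 mm from the centre; a paper label on its -x face. Two or three are there; an absent one reads None.
- transformer_3: Potted transformer: dark blue block 70 (its x) x 48 (y) x 44 mm (z), 0.2 to 0.4 kg, upright on the bench. Origin: centre of its underside. On its top, along the edge at +x, a white strip with two brass terminals, 27 mm from the centre; a paper label on its -x face. Two or three are there; an absent one reads None.
- pin_1: Locking pin, 79 mm long: steel shank 10 mm thick and 45 mm long with a 7 mm tapered foot, then a 4 mm steel collar 19 mm wide that stops it, then a round black grip 20 mm across and 30 mm high (49 to 79 mm above the origin). Origin: the lower end of the shank; z up along the pin. Parked upright in the stand.
- pin_2: Locking pin, 79 mm long: steel shank 10 mm thick and 45 mm long with a 7 mm tapered foot, then a 4 mm steel collar 19 mm wide that stops it, then a round black grip 20 mm across and 30 mm high (49 to 79 mm above the origin). Origin: the lower end of the shank; z up along the pin. Parked upright in the stand.
- pin_3: Locking pin, 79 mm long: steel shank 10 mm thick and 45 mm long with a 7 mm tapered foot, then a 4 mm steel collar 19 mm wide that stops it, then a round black grip 20 mm across and 30 mm high (49 to 79 mm above the origin). Origin: the lower end of the shank; z up along the pin. Parked upright in the stand.
- pocket_a (a point): Floor centre of the left (+y) pocket, 12 mm above the bench; axes as the fixture's. The pocket is 74 (x) x 52 (y) mm (2 mm spare round a transformer); walls 18 mm high with a flared 7 mm lead-in above; side walls open over the middle 44 mm for fingers. The latch post is 62 mm in front (-x): top 61 mm above the bench, upright hole 13.5 mm wide, 45 mm deep.
- lever_a (a joint): Locking lever of the left (+y) station: steel bar 14 mm wide; axis along the fixture's y, 58 mm behind (+x) the pocket's centre, 66 mm above the bench. 0 = shut (level over the pocket, towards the robot), 1.57 = straight up, stop 1.8. Friction keeps it where it is left; 3 N at the knob moves it. A transformer that is not fully down blocks it. A pad and two probes underneath meet the transformer.
- knob_a (a point): Centre of the red ball knob (26 mm across) at the end of that lever, 156 mm from its axis. The lever's eye, a 13.5 mm hole in a plate 30 mm square and 8 mm thick, is 36 mm nearer the axis; shut, it lies over the post's hole, upper face 70 mm above the bench, and a pin dropped through both ends with its collar on the lever, shank end 25 mm above the bench.
- pocket_b (a point): Floor centre of the middle pocket, 12 mm above the bench; axes as the fixture's. The pocket is 74 (x) x 52 (y) mm (2 mm spare round a transformer); walls 18 mm high with a flared 7 mm lead-in above; side walls open over the middle 44 mm for fingers. The latch post is 62 mm in front (-x): top 61 mm above the bench, upright hole 13.5 mm wide, 45 mm deep.
- lever_b (a joint): Locking lever of the middle station: steel bar 14 mm wide; axis along the fixture's y, 58 mm behind (+x) the pocket's centre, 66 mm above the bench. 0 = shut (level over the pocket, towards the robot), 1.57 = straight up, stop 1.8. Friction keeps it where it is left; 3 N at the knob moves it. A transformer that is not fully down blocks it. A pad and two probes underneath meet the transformer.
- knob_b (a point): Centre of the red ball knob (26 mm across) at the end of that lever, 156 mm from its axis. The lever's eye, a 13.5 mm hole in a plate 30 mm square and 8 mm thick, is 36 mm nearer the axis; shut, it lies over the post's hole, upper face 70 mm above the bench, and a pin dropped through both ends with its collar on the lever, shank end 25 mm above the bench.
- pocket_c (a point): Floor centre of the right (-y) pocket, 12 mm above the bench; axes as the fixture's. The pocket is 74 (x) x 52 (y) mm (2 mm spare round a transformer); walls 18 mm high with a flared 7 mm lead-in above; side walls open over the middle 44 mm for fingers. The latch post is 62 mm in front (-x): top 61 mm above the bench, upright hole 13.5 mm wide, 45 mm deep.
- lever_c (a joint): Locking lever of the right (-y) station: steel bar 14 mm wide; axis along the fixture's y, 58 mm behind (+x) the pocket's centre, 66 mm above the bench. 0 = shut (level over the pocket, towards the robot), 1.57 = straight up, stop 1.8. Friction keeps it where it is left; 3 N at the knob moves it. A transformer that is not fully down blocks it. A pad and two probes underneath meet the transformer.
- knob_c (a point): Centre of the red ball knob (26 mm across) at the end of that lever, 156 mm from its axis. The lever's eye, a 13.5 mm hole in a plate 30 mm square and 8 mm thick, is 36 mm nearer the axis; shut, it lies over the post's hole, upper face 70 mm above the bench, and a pin dropped through both ends with its collar on the lever, shank end 25 mm above the bench.
- tape_black: Bystander: roll of black tape lying flat, 66 mm across, 19 mm high.
- screwdriver_y: Bystander: screwdriver with yellow handle, 190 mm long.

How it is judged:
By the outcome, as a careful person would: the job done as asked, in the order asked, and still so for the second after the job is handed in, with the robot touching nothing.
Of transformer_1, transformer_2, transformer_3 only 2 to 3 are there at a start; the rules pass over those that are not, and their reading is None.
At some moment in a run one of transformer_1, transformer_2, transformer_3 may be knocked a few centimetres aside while the robot is not near it.
It also fails if it takes over 210 s, if anything falls off the work surface, if the arm or the gripper's body presses on something with over 40 N, if the wrist force passes 120 N, or if a joint passes its speed limit or range.

## Working session

There is one attempt and no reset: what is moved stays moved. The work goes in short steps, Python scripts to look and compute and a tool call to move; the robot and the scene stay as the last step left them, time stands still between calls to the robot, and variables do not carry over. Pictures are saved under pics/ and viewed, at most 14 in all, crops included, and the job is handed in when it is done.

Besides the shell and the picture viewer there is one more tool, called after ">>>" in YAML: its name, and indented under it one key for each argument. apply_moves: Moves the arm, as the interface text tells. Its arguments: {"type":"object","properties":{"steps":{"type":"array"},"gripper":{"type":"number"},"grip_force":{"type":"number"}},"required":["steps"]}

```bash
mkdir -p pics; cat > h.py <<'E'
import numpy as np, cv2
from rig import ctrl
def cam(n):
    d=ctrl.read_camera(n); return d["color"],np.array(d["K"]),np.array(d["world_to_cam"])
def ray(K,W,u,v):
    d=np.linalg.inv(K)@[u,v,1]; d=np.array([d[0],-d[1],-d[2]])
    R=W[:3,:3]; return -R.T@W[:3,3], R.T@d
def onz(K,W,u,v,z):
    o,d=ray(K,W,u,v); return o+d*(z-o[2])/d[2]
def proj(K,W,p):
    c=W[:3,:3]@p+W[:3,3]; q=K@[c[0],-c[1],-c[2]]; return q[:2]/q[2]
E
python3 - <<'E'
from h import *
for n in("top","scene"):
    c,K,W=cam(n); cv2.imwrite(f"pics/{n}0.png",c); np.savez(f"{n}0.npz",c=c,K=K,W=W); print(n,K.round(1).tolist(),(-W[:3,:3].T@W[:3,3]).round(3))
s=ctrl.observe();print(s)
E
```

```text
top [[465.5, 0.0, 314.4], [0.0, 465.5, 200.1], [0.0, 0.0, 1.0]] [ 0.212 -0.029  1.554]
scene [[519.0, 0.0, 321.1], [0.0, 519.0, 196.7], [0.0, 0.0, 1.0]] [ 0.004 -0.938  1.018]
{'clock': 0.1, 'joint_positions': array([-72.68749133,  19.06795559,  -3.70587817,  83.70097055,
         1.23647733,  77.3453321 ,  -5.07025041]), 'dq': array([ 0.00799601, -0.09393601, -0.06871985, -0.07454926,  0.14962184,
        0.03517014, -0.03689774]), 'effort': array([ 1.77567770e-03, -6.24532557e+01,  2.45420920e-02, -3.90716565e+01,
       -6.14563515e-02,  3.65205109e-02,  9.32619400e-05]), 'position': array([0.19932128, 0.59198677, 0.22183965]), 'eef_rot': array([-1.79925580e+02,  2.75467498e-03,  1.61392796e+02]), 'ft_force': array([-0.50261142, -0.31108833, -0.20263929]), 'wrist_torque': array([-0.0378674 , -0.00893166,  0.00484675]), 'gripper_force': 0.0, 'finger_gap': 0.08698132668578647}
```

View pics/top0.png

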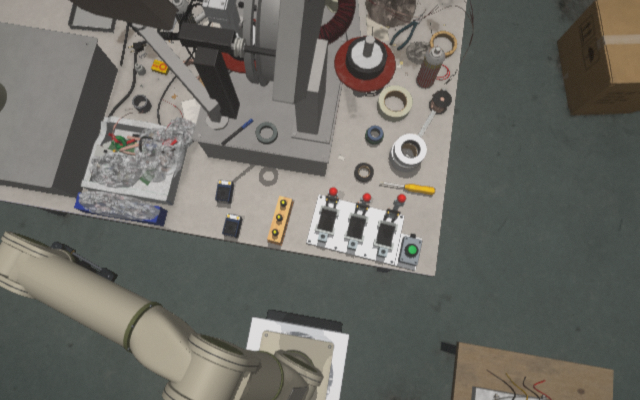

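View pics/scene0.png

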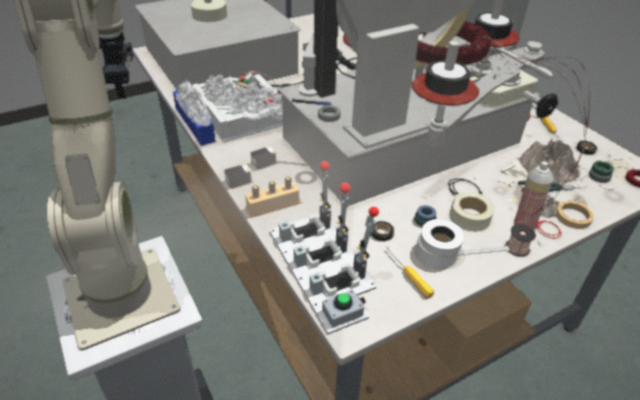

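Top view: two transformers at about (225,191) and (232,225), the pin stand at (281,219), three stations from (327,220) to (385,235) with all levers up, and the button at (411,250). I'll enlarge this area to get accurate positions.

```bash
python3 - <<'E'
from h import *
d=np.load("top0.npz");c=d["c"];K=d["K"];W=d["W"]
cv2.imwrite("pics/z1.png",cv2.resize(c[170:275,290:440],None,fx=5.3,fy=5.3,interpolation=cv2.INTER_CUBIC))
cv2.imwrite("pics/z2.png",cv2.resize(c[170:250,205:305],None,fx=7,fy=7,interpolation=cv2.INTER_CUBIC))
E
```

```text
(no output)
```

View pics/z1.png

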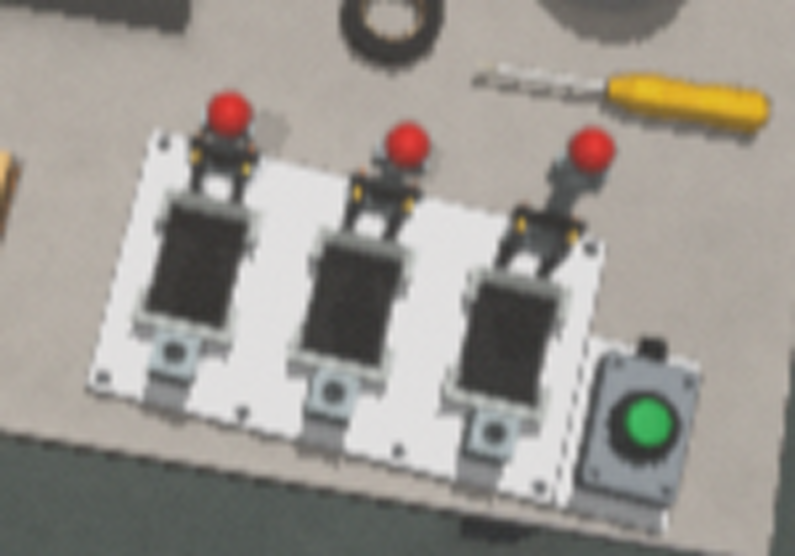

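View pics/z2.png

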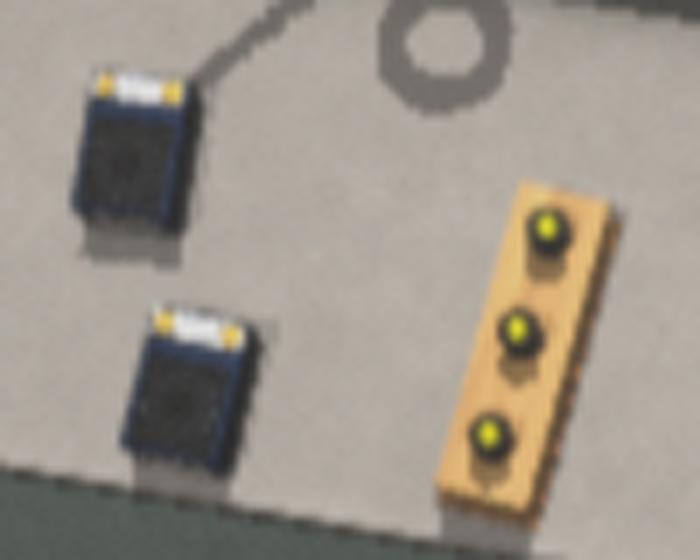

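```bash
python3 - <<'E'
from h import *
d=np.load("top0.npz");c=d["c"];K=d["K"];W=d["W"]
def p(U,V,z,s,o): return onz(K,W,(U+.5)/s-.5+o[0],(V+.5)/s-.5+o[1],z)
f=lambda U,V,z:p(U,V,z,5.3,(290,170)); g=lambda U,V,z:p(U,V,z,7,(205,170))
P=np.array([f(175,353,.061),f(334,391,.061),f(495,434,.061)])
dd=P[0]-P[2]; print("posts",P.round(4).tolist(),"yaw",np.degrees(np.arctan2(-dd[0],dd[1])),np.linalg.norm(dd))
for q in [(165,145),(590,250),(103,377),(540,488)]: print("screw",f(*q,.012).round(4))
# pocket floor-corner edges
for q in [(205,265),(352,303),(508,342)]: print("pocket",f(*q,.02).round(4))
hsv=cv2.cvtColor(c,cv2.COLOR_BGR2HSV)
m=(((hsv[...,0]<6)|(hsv[...,0]>174))&(hsv[...,1]>170)&(hsv[...,2]>120)).astype(np.uint8);m[:,:310]=0;m[:180]=0;m[215:]=0
n,_,st,ce=cv2.connectedComponentsWithStats(m);print([(ce[i].round(1).tolist(),st[i,4]) for i in range(1,n) if st[i,4]>8])
for i in range(1,n):
    if st[i,4]>8: print("knob@.2",onz(K,W,*ce[i],.21).round(4))
print("btn",f(648,424,.07),f(648,424,.06),f(690,500,.012))
for q in [(549,229),(518,331),(489,434)]: print("pin",g(*q,.131).round(4))
for q in [((104,84),(172,92)),((163,322),(232,333))]:
    a,b=g(*q[0],.048),g(*q[1],.048); print("T term mid",((a+b)/2).round(4),"yaw",np.degrees(np.arctan2(-(a-b)[0],(a-b)[1])),np.linalg.norm(a-b))
for q in [(90,70),(195,85),(175,222),(75,212),(152,305),(256,322),(233,462),(124,445)]: print("corner",g(*q,.044).round(4))
E
```

```text
posts [[0.4376, -0.0231, 0.061], [0.4312, -0.1222, 0.061], [0.4222, -0.2224, 0.061]] yaw -4.416980350770444 0.1998920067314315
screw [0.5766 0.006  0.012 ]
screw [ 0.5556 -0.272   0.012 ]
screw [0.4222 0.0192 0.012 ]
screw [ 0.4005 -0.261   0.012 ]
pocket [ 0.5023 -0.0322  0.02  ]
pocket [ 0.4942 -0.1274  0.02  ]
pocket [ 0.4866 -0.2277  0.02  ]
[([332.7, 190.7], np.int32(31)), ([366.5, 196.5], np.int32(32)), ([401.4, 197.5], np.int32(33))]
knob@.2 [ 0.5548 -0.0304  0.21  ]
knob@.2 [ 0.5547 -0.1321  0.21  ]
knob@.2 [ 0.5695 -0.2347  0.21  ]
btn [ 0.44276475 -0.31129349  0.07      ] [ 0.44431704 -0.31319276  0.06      ] [ 0.40922482 -0.35401356  0.012     ]
pin [0.5112 0.1168 0.131 ]
pin [0.4632 0.1217 0.131 ]
pin [0.4156 0.1256 0.131 ]
T term mid [0.5626 0.3317 0.048 ] yaw 3.0259146037530265 0.03288759958955303
T term mid [0.4535 0.2792 0.048 ] yaw 0.7552558687537664 0.03303710028578868
corner [0.5683 0.3573 0.044 ]
corner [0.5697 0.3061 0.044 ]
corner [0.5022 0.3013 0.044 ]
corner [0.4988 0.3491 0.044 ]
corner [0.461  0.3034 0.044 ]
corner [0.4615 0.2534 0.044 ]
corner [0.3945 0.2503 0.044 ]
corner [0.3936 0.3021 0.044 ]
```

z1: pockets at (197,265), (352,303) and (508,342), post holes at (175,353), (334,391) and (495,434). z2: both transformers have terminals on the far side, and pins stand at (549,229), (518,331) and (489,434). Fixture yaw is about -4.5°. I'll go to T1 first and put it in the middle pocket.

>>> apply_moves:
  steps:
    - [0.5,-0.4,0,0,0,0.03]
    - [1,-0.8,0,0,0,0.062]
    - [1,-0.8,0,0,0,0.062]
    - [1,-0.8,0,0,0,0.062]
    - [1,-0.8,0,0,0,0.062]
    - [1,-0.8,0,0,0,0.062]
    - [1,-0.8,0,0,0,0.062]
    - [1,-0.8,0,0,0,0.062]
    - [1,-0.8,0,0,0,0.062]
  gripper: -1

```text
clock: 1.0
position: [0.3975, 0.434, 0.2224]
eef_rot: [180.0, -0.0, -176.1]
ft_force: [-0.1, 0.4, 0.7]
finger_gap: 0.087
gripper_force: 0.0
```

>>> apply_moves:
  steps:
    - [0.35,-0.25,0,0,0,0]
    - [0.68,-0.515,-0.2,0,0,0]
    - [0.68,-0.515,-0.4,0,0,0]
    - [0.68,-0.515,-0.4,0,0,0]
    - [0.68,-0.515,-0.4,0,0,0]
    - [0.68,-0.515,-0.4,0,0,0]
    - [0.68,-0.515,-0.4,0,0,0]
    - [0.68,-0.515,-0.4,0,0,0]

```text
clock: 1.8
position: [0.5346, 0.3316, 0.1437]
eef_rot: [179.9, 0.1, -176.1]
ft_force: [-0.2, -0.2, 0.8]
finger_gap: 0.0872
gripper_force: 0.0
```

>>> apply_moves:
  steps:
    - [0,-0.012,-0.15,0,0,0]
    - [0,-0.012,-0.3,0,0,0]
    - [0,-0.012,-0.45,0,0,0]
    - [0,-0.012,-0.58,0,0,0]
    - [0,-0.012,-0.645,0,0,0]
    - [0,-0.012,-0.645,0,0,0]
    - [0,-0.012,-0.645,0,0,0]

```text
clock: 2.5
position: [0.5359, 0.3278, 0.015]
eef_rot: [179.9, 0.1, -176.3]
ft_force: [-0.3, -0.3, 0.2]
finger_gap: 0.0867
gripper_force: 0.0
```

>>> apply_moves:
  steps:
    - [0,0,0,0,0,0]
    - [0,0,0,0,0,0]
    - [0,0,0,0,0,0]
    - [0,0,0,0,0,0]
    - [0,0,0,0,0,0]
    - [0,0,0,0,0,0]
    - [0,0,0,0,0,0]
    - [0,0,0,0,0,0]
    - [0,0,0,0,0,0]
    - [0,0,0,0,0,0]
  gripper: 1
  grip_force: 30

```text
clock: 3.5
position: [0.5354, 0.3274, 0.0138]
eef_rot: [180.0, 0.0, -176.3]
ft_force: [-0.2, 3.0, 1.3]
finger_gap: 0.048
gripper_force: 30.0
```

>>> apply_moves:
  steps:
    - [0,0,0.1,0,0,0]
    - [0,0,0.3,0,0,0]
    - [0,0,0.5,0,0,0]
    - [0,0,0.7,0,0,0]
    - [0,0,0.8,0,0,0]
    - [0,0,0.8,0,0,0]
    - [0,0,0.8,0,0,0]

```text
clock: 4.2
position: [0.535, 0.326, 0.1719]
eef_rot: [-179.9, -0.1, -176.3]
ft_force: [0.2, -0.6, -4.5]
finger_gap: 0.0477
gripper_force: 30.0
```

```bash
python3 - <<'E'
from h import *
for n in("scene","top"):
    c,K,W=cam(n); cv2.imwrite(f"pics/{n}1.png",c); np.savez(f"{n}1.npz",c=c,K=K,W=W)
a=cv2.resize(cv2.imread("pics/scene1.png")[90:320,180:440],None,fx=1.55,fy=1.55,interpolation=cv2.INTER_CUBIC)
b=cv2.resize(cv2.imread("pics/top1.png")[150:280,200:300],None,fx=3.9,fy=2.742,interpolation=cv2.INTER_CUBIC)
b=cv2.resize(cv2.imread("pics/top1.png")[150:269,200:330],None,fx=3,fy=3,interpolation=cv2.INTER_CUBIC)
a=a[:356];b=b[:356];cv2.imwrite("pics/g1.png",np.hstack([a[:min(len(a),len(b))],b[:min(len(a),len(b))]]))
E
```

```text
(no output)
```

View pics/g1.png

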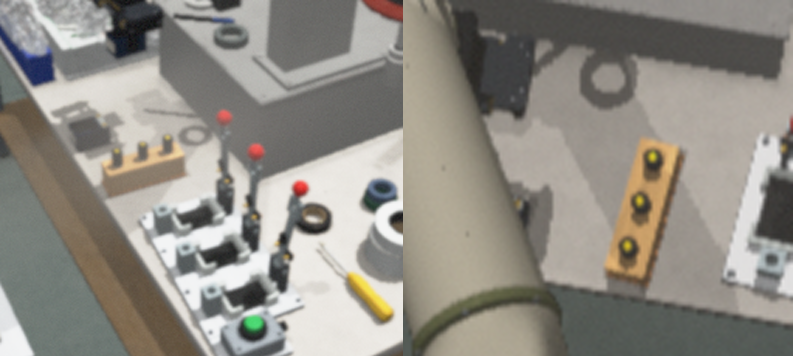

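The first transformer is held (opening 48 mm). Carrying it to the middle station.

>>> apply_moves:
  steps:
    - [-0.1,-0.2,0,0,0,-0.01]
    - [-0.21,-0.45,0,0,0,-0.0228]
    - [-0.21,-0.7,0,0,0,-0.0228]
    - [-0.21,-1,0,0,0,-0.0228]
    - [-0.21,-1,0,0,0,-0.0228]
    - [-0.21,-1,0,0,0,-0.0228]
    - [-0.21,-1,0,0,0,-0.0228]

```text
clock: 5.0
position: [0.4929, 0.1274, 0.1726]
eef_rot: [-180.0, -0.1, 175.5]
ft_force: [-0.4, 0.3, -3.0]
finger_gap: 0.048
gripper_force: 30.0
```

>>> apply_moves:
  steps:
    - [0,-0.2,0,0,0,0]
    - [0,-0.45,0,0,0,0]
    - [0,-0.7,0,0,0,0]
    - [0,-0.9,0,0,0,0]
    - [0,-1,0,0,0,0]
    - [0,-1,0,0,0,0]
    - [0,-1,0,0,0,0]

```text
clock: 5.7
position: [0.4937, -0.0716, 0.173]
eef_rot: [180.0, -0.1, 175.6]
ft_force: [0.5, 0.4, -3.2]
finger_gap: 0.0477
gripper_force: 30.0
```

>>> apply_moves:
  steps:
    - [0,-0.15,0,0,0,0]
    - [0,-0.27,-0.15,0,0,0]
    - [0,-0.27,-0.3,0,0,0]
    - [0,-0.27,-0.4,0,0,0]
    - [0,-0.27,-0.4,0,0,0]
    - [0,-0.27,-0.4,0,0,0]
    - [0,-0.27,-0.4,0,0,0]

```text
clock: 6.4
position: [0.4946, -0.1263, 0.0948]
eef_rot: [180.0, 0.1, 175.6]
ft_force: [-0.3, -0.1, -2.3]
finger_gap: 0.0475
gripper_force: 30.0
```

```bash
python3 - <<'E'
from h import *
s=ctrl.observe();print(s["position"],s["eef_rot"],s["joint_positions"].round(1))
a,K,W=cam("scene"); np.savez("scene2.npz",c=a,K=K,W=W)
b,K,W=cam("top"); np.savez("top2.npz",c=b,K=K,W=W)
a=cv2.resize(a[180:320,260:390],(520,560),interpolation=cv2.INTER_CUBIC)
b=cv2.resize(b[170:275,205:305],(280,294),interpolation=cv2.INTER_CUBIC)
o=np.zeros((560,800,3),np.uint8);o[:,:520]=a;o[:294,520:]=b;cv2.imwrite("pics/g2.png",o)
E
```

```text
[ 0.49457553 -0.12625588  0.09482047] [1.79985746e+02 1.04654431e-01 1.75590762e+02] [-14.2  11.5  26.  110.9  -5.9  58.8  99.9]
```

View pics/g2.png

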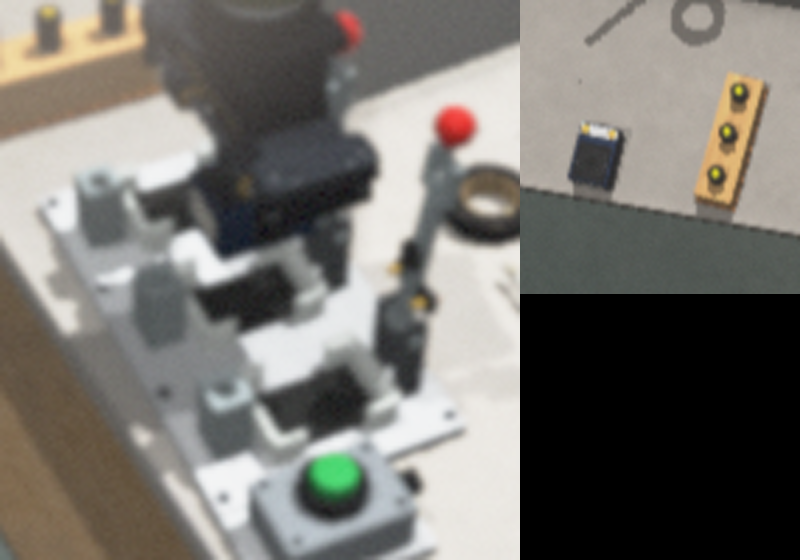

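The scene view shows the transformer held above the middle pocket with its terminals towards the hinge. T2 hasn't moved. Lowering now.

>>> apply_moves:
  steps:
    - [-0.005,-0.008,-0.1,0,0,0]
    - [-0.005,-0.008,-0.18,0,0,0]
    - [-0.005,-0.008,-0.23,0,0,0]
    - [-0.005,-0.008,-0.25,0,0,0]
    - [-0.005,-0.008,-0.25,0,0,0]
    - [-0.005,-0.008,-0.25,0,0,0]

```text
clock: 7.1
position: [0.493, -0.1287, 0.0443]
eef_rot: [180.0, 0.1, 175.5]
ft_force: [0.1, 0.1, -2.4]
finger_gap: 0.0476
gripper_force: 30.0
```

>>> apply_moves:
  steps:
    - [0,0,-0.02,0,0,0]
    - [0,0,-0.04,0,0,0]
    - [0,0,-0.055,0,0,0]
    - [0,0,-0.07,0,0,0]
    - [0,0,-0.08,0,0,0]
    - [0,0,-0.09,0,0,0]
    - [0,0,-0.09,0,0,0]
  grip_force: 15

```text
clock: 7.8
position: [0.4945, -0.1287, 0.028]
eef_rot: [179.9, 0.2, 175.5]
ft_force: [-4.0, 2.0, 16.3]
finger_gap: 0.0478
gripper_force: 15.0
```

>>> apply_moves:
  steps:
    - [0,0,-0.09,0,0,0]
    - [0,0,-0.09,0,0,0]
    - [0,0,-0.09,0,0,0]
    - [0,0,-0.09,0,0,0]
    - [0,0,-0.09,0,0,0]
  gripper: 0.1

```text
clock: 8.3
position: [0.4972, -0.1289, 0.0123]
eef_rot: [179.9, 0.5, 175.5]
ft_force: [-4.8, 3.2, 36.3]
finger_gap: 0.0477
gripper_force: 35.3
```

>>> apply_moves:
  steps:
    - [0,0,0.2,0,0,0]
    - [0,0,0.4,0,0,0]
    - [0,0,0.6,0,0,0]
    - [0,0,0.75,0,0,0]
    - [0,0,0.75,0,0,0]
    - [0,0,0.75,0,0,0]

```text
clock: 8.9
position: [0.4928, -0.1286, 0.158]
eef_rot: [180.0, 0.1, 175.5]
ft_force: [-0.6, 0.2, -3.9]
finger_gap: 0.0478
gripper_force: 15.0
```

The release value was too small: the transformer is still held, with the fingers lower on it. I'll lower it again and open wider.

>>> apply_moves:
  steps:
    - [0,0,-0.2,0,0,0]
    - [0,0,-0.4,0,0,0]
    - [0,0,-0.55,0,0,0]
    - [0,0,-0.6,0,0,0]
    - [0,0,-0.64,0,0,0]
    - [0,0,-0.67,0,0,0]
    - [0,0,-0.69,0,0,0]
    - [0,0,-0.705,0,0,0]
    - [0,0,-0.705,0,0,0]

```text
clock: 9.8
position: [0.4938, -0.1287, 0.0173]
eef_rot: [180.0, 0.2, 175.5]
ft_force: [4.6, 0.1, -4.6]
finger_gap: 0.0477
gripper_force: 15.0
```

```bash
python3 - <<'E'
from h import *
a,K,W=cam("scene")
cv2.imwrite("pics/g3.png",cv2.resize(a[190:310,265:385],(600,600),interpolation=cv2.INTER_CUBIC))
E
```

```text
(no output)
```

View pics/g3.png

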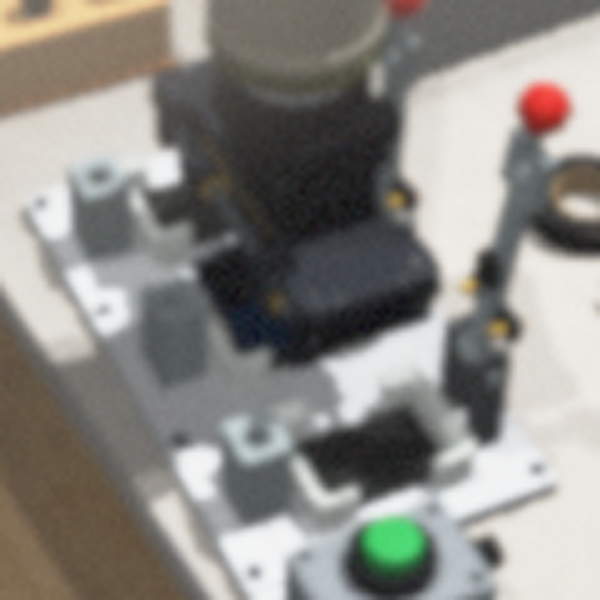

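The transformer sits low inside the pocket walls, so I'm releasing it.

>>> apply_moves:
  steps:
    - [0,0,0,0,0,0]
    - [0,0,0,0,0,0]
    - [0,0,0,0,0,0]
    - [0,0,0,0,0,0]
    - [0,0,0,0,0,0]
  gripper: -0.4

```text
clock: 10.35
position: [0.4924, -0.1287, 0.0166]
eef_rot: [180.0, -0.0, 175.5]
ft_force: [-0.7, -0.9, -0.3]
finger_gap: 0.0606
gripper_force: 0.0
```

>>> apply_moves:
  steps:
    - [0,0,0.1,0,0,0]
    - [0,0,0.3,0,0,0]
    - [0,0,0.55,0,0,0]
    - [0,0,0.8,0,0,0]
    - [0,0,0.8,0,0,0]
    - [0,0,0.8,0,0,0]

```text
clock: 10.95
position: [0.493, -0.1287, 0.1776]
eef_rot: [180.0, 0.1, 175.5]
ft_force: [-1.0, -0.2, -1.4]
finger_gap: 0.061
gripper_force: 0.0
```

>>> apply_moves:
  steps:
    - [-0.1,0.2,0,0,0,0.0167]
    - [-0.2,0.45,0,0,0,0.0167]
    - [-0.33,0.7,0,0,0,0.0167]
    - [-0.33,1,0,0,0,0.0167]
    - [-0.33,1,0,0,0,0.0167]
    - [-0.33,1,0,0,0,0.0167]
    - [-0.33,1,0,0,0,0.0167]
  gripper: -1

```text
clock: 11.65
position: [0.4258, 0.0708, 0.1754]
eef_rot: [-179.9, -0.1, -178.5]
ft_force: [0.2, -0.5, -0.3]
finger_gap: 0.0869
gripper_force: 0.0
```

```bash
python3 - <<'E'
from h import *
b,K,W=cam("top"); np.savez("top3.npz",c=b,K=K,W=W)
cv2.imwrite("pics/g4.png",cv2.resize(b[165:275,205:405],(800,440),interpolation=cv2.INTER_CUBIC))
E
```

```text
(no output)
```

View pics/g4.png

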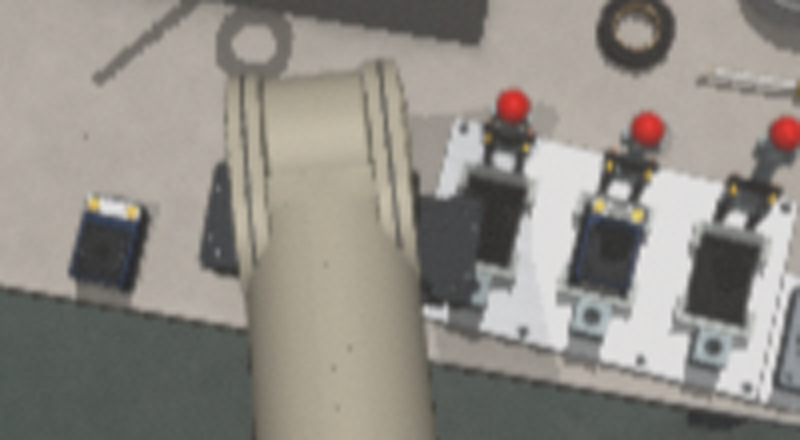

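T1 is seated in the middle pocket, terminals (600,205)-(637,213) at the hinge end. T2 still stands at (105,240).

>>> apply_moves:
  steps:
    - [0,0.2,0,0,0,0]
    - [0,0.45,0,0,0,0]
    - [0,0.7,0,0,0,0]
    - [0,0.95,0,0,0,0]
    - [0,1,-0.2,0,0,0]
    - [0,1,-0.4,0,0,0]
    - [0,1,-0.4,0,0,0]
    - [0,1,-0.4,0,0,0]

```text
clock: 12.5
position: [0.4269, 0.2698, 0.0968]
eef_rot: [-179.9, -0.1, -178.6]
ft_force: [0.7, 0.1, 1.2]
finger_gap: 0.087
gripper_force: 0.0
```

>>> apply_moves:
  steps:
    - [0,0.035,-0.15,0,0,0]
    - [0,0.035,-0.28,0,0,0]
    - [0,0.035,-0.36,0,0,0]
    - [0,0.035,-0.41,0,0,0]
    - [0,0.035,-0.41,0,0,0]
    - [0,0.035,-0.41,0,0,0]

```text
clock: 13.1
position: [0.4275, 0.2787, 0.0161]
eef_rot: [179.9, 0.1, -178.5]
ft_force: [0.8, -0.4, -0.7]
finger_gap: 0.0868
gripper_force: 0.0
```

>>> apply_moves:
  steps:
    - [0,0,0,0,0,0]
    - [0,0,0,0,0,0]
    - [0,0,0,0,0,0]
    - [0,0,0,0,0,0]
    - [0,0,0,0,0,0]
    - [0,0,0,0,0,0]
    - [0,0,0,0,0,0]
    - [0,0,0,0,0,0]
    - [0,0,0,0,0,0]
    - [0,0,0,0,0,0]
  gripper: 1
  grip_force: 30

```text
clock: 14.1
position: [0.4264, 0.2786, 0.0146]
eef_rot: [180.0, 0.0, -178.5]
ft_force: [-0.3, 1.2, 0.8]
finger_gap: 0.0481
gripper_force: 29.6
```

>>> apply_moves:
  steps:
    - [0,0,0.1,0,0,0]
    - [0,0,0.3,0,0,0]
    - [0,0,0.5,0,0,0]
    - [0,0,0.7,0,0,0]
    - [0,0,0.8,0,0,0]
    - [0,0,0.8,0,0,0]
    - [0,0,0.8,0,0,0]

```text
clock: 14.8
position: [0.4261, 0.2778, 0.1735]
eef_rot: [-180.0, -0.1, -178.5]
ft_force: [1.1, 0.9, -2.3]
finger_gap: 0.0482
gripper_force: 29.6
```

>>> apply_moves:
  steps:
    - [0.1,-0.2,0.03,0,0,-0.01]
    - [0.2,-0.45,0.03,0,0,-0.0167]
    - [0.3,-0.7,0.03,0,0,-0.0167]
    - [0.3,-0.95,0.03,0,0,-0.0167]
    - [0.3,-1,0.03,0,0,-0.0167]
    - [0.3,-1,0.03,0,0,-0.0167]
    - [0.3,-1,0.03,0,0,-0.0167]

```text
clock: 15.5
position: [0.4855, 0.0784, 0.1789]
eef_rot: [-180.0, -0.1, 175.5]
ft_force: [-0.5, 0.8, -3.3]
finger_gap: 0.0484
gripper_force: 29.6
```

>>> apply_moves:
  steps:
    - [0,-0.2,0,0,0,0]
    - [0,-0.45,0,0,0,0]
    - [0,-0.7,0,0,0,0]
    - [0,-0.95,0,0,0,0]
    - [0,-1,0,0,0,0]
    - [0,-1,0,0,0,0]
    - [0,-1,0,0,0,0]

```text
clock: 16.2
position: [0.4866, -0.1196, 0.1798]
eef_rot: [180.0, -0.1, 175.6]
ft_force: [-0.9, -0.1, -2.8]
finger_gap: 0.0482
gripper_force: 29.6
```

>>> apply_moves:
  steps:
    - [0,-0.2,0,0,0,0]
    - [0,-0.4,0,0,0,0]
    - [0,-0.535,-0.1,0,0,0]
    - [0,-0.535,-0.3,0,0,0]
    - [0,-0.535,-0.43,0,0,0]
    - [0,-0.535,-0.43,0,0,0]
    - [0,-0.535,-0.43,0,0,0]

```text
clock: 16.9
position: [0.4871, -0.227, 0.0949]
eef_rot: [180.0, -0.0, 175.6]
ft_force: [0.9, 0.4, -2.3]
finger_gap: 0.0481
gripper_force: 29.6
```

>>> apply_moves:
  steps:
    - [0,-0.004,-0.1,0,0,0]
    - [0,-0.004,-0.18,0,0,0]
    - [0,-0.004,-0.23,0,0,0]
    - [0,-0.004,-0.26,0,0,0]
    - [0,-0.004,-0.28,0,0,0]
    - [0,-0.004,-0.3,0,0,0]
    - [0,-0.004,-0.315,0,0,0]
    - [0,-0.004,-0.33,0,0,0]
    - [0,-0.004,-0.335,0,0,0]
    - [0,-0.004,-0.335,0,0,0]

```text
clock: 17.9
position: [0.4876, -0.2287, 0.0313]
eef_rot: [179.8, 0.1, 175.5]
ft_force: [-15.7, 9.4, 36.2]
finger_gap: 0.0477
gripper_force: 30.0
```

>>> apply_moves:
  steps:
    - [0,0,0.02,0,0,0]
    - [-0.01,0.007,0.02,0,0,0]
    - [-0.01,0.007,0.01,0,0,0]
    - [-0.01,0.007,0,0,0,0]
    - [-0.01,0.007,-0.005,0,0,0]
    - [-0.01,0.007,-0.005,0,0,0]

```text
clock: 18.5
position: [0.4872, -0.2282, 0.029]
eef_rot: [180.0, 0.3, 175.5]
ft_force: [-0.2, 3.9, 19.9]
finger_gap: 0.0476
gripper_force: 30.0
```

>>> apply_moves:
  steps:
    - [0,0,0,0,0,0]
    - [0,0,0,0,0,0]
    - [0,0,0,0,0,0]
    - [0,0,0,0,0,0]
    - [0,0,0,0,0,0]
  gripper: -0.4

```text
clock: 19.0
position: [0.4843, -0.2281, 0.0264]
eef_rot: [-180.0, -0.0, 175.5]
ft_force: [0.5, -0.6, -0.8]
finger_gap: 0.0609
gripper_force: 0.0
```

>>> apply_moves:
  steps:
    - [0,0,0.1,0,0,0]
    - [0,0,0.3,0,0,0]
    - [0,0,0.55,0,0,0]
    - [0,0,0.8,0,0,0]
    - [0,0,0.8,0,0,0]
    - [0,0,0.8,0,0,0]
    - [0,0,0.8,0,0,0]
  gripper: 1

```text
clock: 19.7
position: [0.4838, -0.2277, 0.1854]
eef_rot: [180.0, -0.1, 175.5]
ft_force: [0.5, -0.6, -1.4]
finger_gap: 0.0127
gripper_force: 0.0
```

```bash
python3 - <<'E'
from h import *
a,K,W=cam("scene")
cv2.imwrite("pics/g5.png",cv2.resize(a[190:310,265:385],(600,600),interpolation=cv2.INTER_CUBIC))
E
```

```text
(no output)
```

View pics/g5.png

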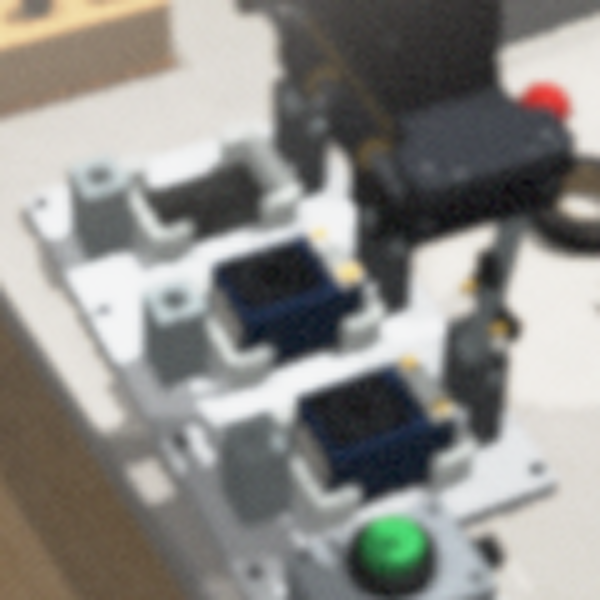

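Both transformers look fully seated, with terminals at the hinge end. Now lever C: go over the knob to behind it, then pull it forward.

>>> apply_moves:
  steps:
    - [0,0,0.2,0,0,0]
    - [0,0,0.37,0,0,0]
    - [0,0,0.37,0,0,0]
    - [0.2,-0.02,0.37,0,0,0]
    - [0.4,-0.04,0.37,0,0,0]
    - [0.56,-0.04,0.37,0,0,0]
    - [0.56,-0.04,0.37,0,0,0]
    - [0.56,-0.04,0.37,0,0,0]
    - [0.56,-0.04,0.2,0,0,0]
    - [0.56,-0.04,-0.02,0,0,0]
    - [0.56,-0.04,-0.02,0,0,0]
    - [0.56,-0.04,-0.02,0,0,0]
  gripper: 1

```text
clock: 20.95
position: [0.5956, -0.2362, 0.1832]
eef_rot: [180.0, -0.1, 175.5]
ft_force: [0.1, 0.9, 1.4]
finger_gap: 0.0004
gripper_force: 0.0
```

>>> apply_moves:
  steps:
    - [-0.06,0.005,0,0,0,0]
    - [-0.12,0.01,0,0,0,0]
    - [-0.18,0.014,0,0,0,0]
    - [-0.24,0.019,0,0,0,0]
    - [-0.3,0.024,0,0,0,0]
    - [-0.36,0.028,0,0,0,0]
    - [-0.42,0.033,0,0,0,0]
    - [-0.48,0.038,0,0,0,0]
    - [-0.54,0.042,0,0,0,0]
    - [-0.6,0.047,0,0,0,0]
    - [-0.65,0.05,0,0,0,0]
    - [-0.65,0.05,0,0,0,0]

```text
clock: 22.15
position: [0.465, -0.2259, 0.1826]
eef_rot: [179.9, -0.0, 175.5]
ft_force: [0.6, -0.4, -0.8]
finger_gap: 0.0005
gripper_force: 0.0
```

```bash
python3 - <<'E'
from h import *
a,K,W=cam("scene")
cv2.imwrite("pics/g6.png",cv2.resize(a[170:310,265:405],(600,600),interpolation=cv2.INTER_CUBIC))
E
```

```text
(no output)
```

View pics/g6.png

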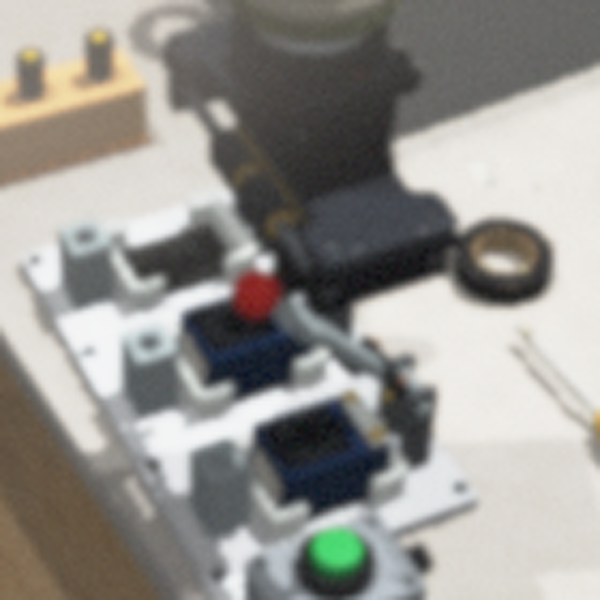

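Lever C is about half-way down, with its knob at (258,290) against the fingertips. Pressing straight down on the bar.

>>> apply_moves:
  steps:
    - [-0.005,0,-0.04,0,0,0]
    - [-0.005,0,-0.08,0,0,0]
    - [-0.005,0,-0.12,0,0,0]
    - [-0.005,0,-0.16,0,0,0]
    - [-0.005,0,-0.2,0,0,0]
    - [-0.005,0,-0.24,0,0,0]
    - [-0.005,0,-0.24,0,0,0]

```text
clock: 22.9
position: [0.4648, -0.2259, 0.1332]
eef_rot: [180.0, -0.1, 175.5]
ft_force: [1.1, -0.6, 0.2]
finger_gap: 0.0006
gripper_force: 0.0
```

>>> apply_moves:
  steps:
    - [0,0,-0.04,0,0,0]
    - [0,0,-0.08,0,0,0]
    - [0,0,-0.12,0,0,0]
    - [0,0,-0.16,0,0,0]
    - [0,0,-0.2,0,0,0]
    - [0,0,-0.24,0,0,0]
    - [0,0,-0.26,0,0,0]
    - [0,0,-0.26,0,0,0]

```text
clock: 23.7
position: [0.465, -0.2259, 0.0818]
eef_rot: [180.0, -0.1, 175.5]
ft_force: [-0.3, 0.3, -0.2]
finger_gap: 0.0004
gripper_force: 0.0
```

```bash
python3 - <<'E'
from h import *
a,K,W=cam("scene"); b,K2,W2=cam("top")
o=np.hstack([cv2.resize(a[190:310,265:385],(400,400),interpolation=cv2.INTER_CUBIC),cv2.resize(b[170:270,310:410],(400,400),interpolation=cv2.INTER_CUBIC)])
cv2.imwrite("pics/g7.png",o)
E
```

```text
(no output)
```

View pics/g7.png

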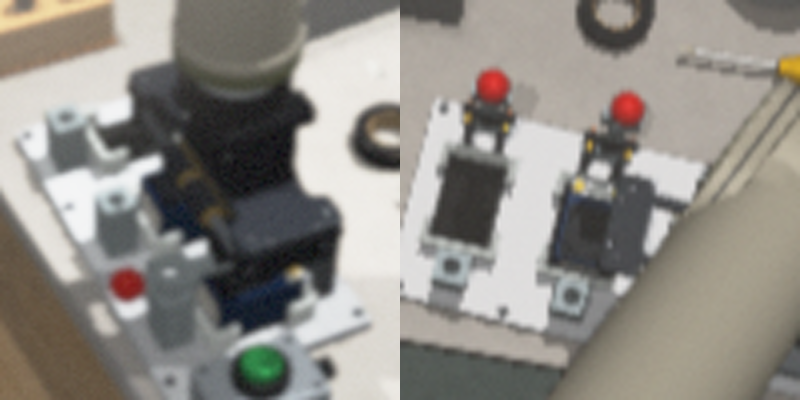

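The lever is nearly shut, with the knob at (128,285) in the left panel. Pressing the last few millimetres.

>>> apply_moves:
  steps:
    - [0,0,-0.02,0,0,0]
    - [0,0,-0.04,0,0,0]
    - [0,0,-0.06,0,0,0]
    - [0,0,-0.07,0,0,0]
    - [0,0,-0.07,0,0,0]

```text
clock: 24.3
position: [0.4655, -0.2262, 0.071]
eef_rot: [179.9, 0.0, 175.5]
ft_force: [-14.9, 5.4, 38.4]
finger_gap: 0.0004
gripper_force: 19.4
```

Lever C is down hard at the stop. Now lever B.

>>> apply_moves:
  steps:
    - [0,0,0.25,0,0,0]
    - [0,0,0.5,0,0,0]
    - [0,0,0.75,0,0,0]
    - [0,0,0.96,0,0,0]
    - [0,0,0.96,0,0,0]
    - [0.2,0.2,0.96,0,0,0]
    - [0.4,0.4,0.96,0,0,0]
    - [0.59,0.456,0.96,0,0,0]
    - [0.59,0.456,0.96,0,0,0]
    - [0.59,0.456,0.96,0,0,0]
    - [0.59,0.456,0.76,0,0,0]
    - [0.59,0.456,0.57,0,0,0]
    - [0.59,0.456,0.57,0,0,0]
    - [0.59,0.456,0.57,0,0,0]

```text
clock: 25.7
position: [0.5828, -0.1358, 0.1836]
eef_rot: [180.0, -0.0, 175.4]
ft_force: [-0.5, 0.4, 0.3]
finger_gap: 0.0004
gripper_force: 0.0
```

>>> apply_moves:
  steps:
    - [-0.06,0.005,0,0,0,0]
    - [-0.12,0.01,0,0,0,0]
    - [-0.18,0.014,0,0,0,0]
    - [-0.24,0.019,0,0,0,0]
    - [-0.3,0.024,0,0,0,0]
    - [-0.36,0.028,0,0,0,0]
    - [-0.42,0.033,0,0,0,0]
    - [-0.48,0.038,0,0,0,0]
    - [-0.54,0.042,0,0,0,0]
    - [-0.55,0.043,0,0,0,0]
    - [-0.55,0.043,0,0,0,0]

```text
clock: 26.8
position: [0.4729, -0.1261, 0.1827]
eef_rot: [180.0, -0.0, 175.5]
ft_force: [0.8, -0.6, -0.1]
finger_gap: 0.0004
gripper_force: 0.1
```

>>> apply_moves:
  steps:
    - [0,0,-0.04,0,0,0]
    - [0,0,-0.08,0,0,0]
    - [0,0,-0.12,0,0,0]
    - [0,0,-0.16,0,0,0]
    - [0,0,-0.2,0,0,0]
    - [0,0,-0.24,0,0,0]
    - [0,0,-0.28,0,0,0]
    - [0,0,-0.32,0,0,0]
    - [0,0,-0.36,0,0,0]
    - [0,0,-0.4,0,0,0]
    - [0,0,-0.44,0,0,0]
    - [0,0,-0.48,0,0,0]
    - [0,0,-0.5,0,0,0]
    - [0,0,-0.5,0,0,0]

```text
clock: 28.2
position: [0.473, -0.1262, 0.0818]
eef_rot: [-180.0, -0.1, 175.5]
ft_force: [-0.1, 0.1, -0.3]
finger_gap: 0.0005
gripper_force: 0.0
```

>>> apply_moves:
  steps:
    - [0,0,-0.02,0,0,0]
    - [0,0,-0.04,0,0,0]
    - [0,0,-0.06,0,0,0]
    - [0,0,-0.067,0,0,0]
    - [0,0,-0.067,0,0,0]

```text
clock: 28.7
position: [0.4736, -0.1263, 0.0711]
eef_rot: [179.9, -0.0, 175.5]
ft_force: [-14.0, 2.2, 32.2]
finger_gap: 0.0004
gripper_force: 16.1
```

>>> apply_moves:
  steps:
    - [0,0,0.2,0,0,0]
    - [0,0,0.4,0,0,0]
    - [0,0.2,0.6,0,0,0]
    - [0,0.4,0.6,0,0,0]
    - [0,0.65,0.6,0,0,0]
    - [0,0.9,0.6,0,0,0]
    - [0,1,0.6,0,0,0]
    - [0,1,0.6,0,0,0]
    - [0,1,0.6,0,0,0]
    - [0,1,0.6,0,0,0]
  gripper: 0

```text
clock: 29.7
position: [0.4736, 0.0724, 0.1891]
eef_rot: [-180.0, 0.0, 175.4]
ft_force: [0.6, 0.5, 1.2]
finger_gap: 0.0433
gripper_force: 0.0
```

```bash
python3 - <<'E'
from h import *
b,K,W=cam("top"); np.savez("top4.npz",c=b,K=K,W=W)
cv2.imwrite("pics/g8.png",cv2.resize(b[170:275,310:440],(780,600),interpolation=cv2.INTER_CUBIC))
E
```

```text
(no output)
```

View pics/g8.png

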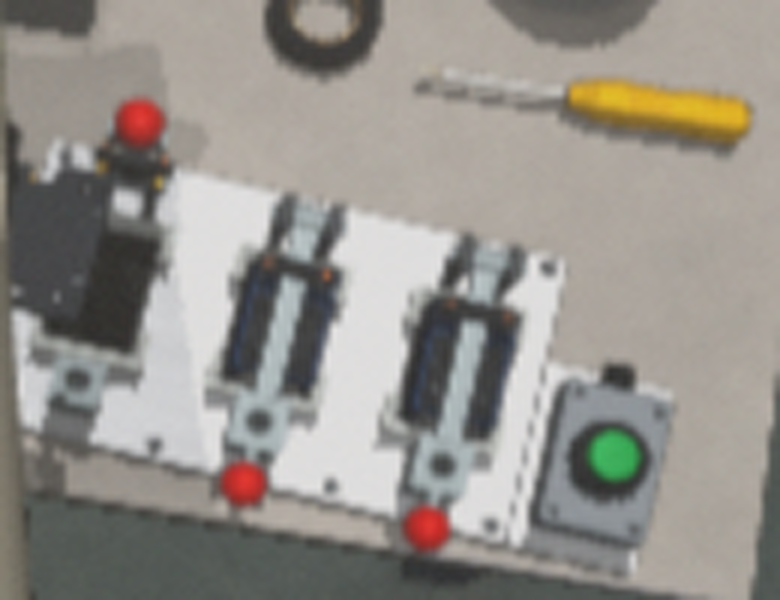

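Levers B and C are shut, with eyes at (260,421) and (442,464), knobs at (243,484) and (427,528), and the button at (614,455). Computing eye and pin positions.

```bash
python3 - <<'E'
from h import *
d=np.load("top4.npz");c=d["c"];K=d["K"];W=d["W"]
f=lambda U,V,z:onz(K,W,(U+.5)/6-.5+310,(V+.5)*105/600-.5+170,z)
for q in [(260,421),(442,464)]: print("eye",f(*q,.070).round(4))
for q in [(243,484),(427,528)]: print("knob",f(*q,.066).round(4))
print("btn",f(614,455,.07).round(4))
# pins' yellow dots from first picture + scene-view triangulation
def dots(n):
    d=np.load(n);hsv=cv2.cvtColor(d["c"],cv2.COLOR_BGR2HSV);m=cv2.inRange(hsv,(22,120,100),(35,255,255))
    k,_,st,ce=cv2.connectedComponentsWithStats(m);return d["K"],d["W"],[(ce[i].round(2),st[i,4]) for i in range(1,k) if st[i,4]>=2]
K,W,t=dots("top0.npz")
for p,a in t:
    if 270<p[0]<295 and 195<p[1]<240: print("pin",p,a,onz(K,W,*p,.131).round(4))
s=np.load("scene0.npz");g=cv2.cvtColor(s["c"],cv2.COLOR_BGR2HSV);m=cv2.inRange(g,(45,120,60),(80,255,255));
k,_,st,ce=cv2.connectedComponentsWithStats(m);i=1+st[1:,4].argmax()
h=cv2.cvtColor(np.load("top0.npz")["c"],cv2.COLOR_BGR2HSV);m2=cv2.inRange(h,(45,120,60),(80,255,255));k2,_,st2,ce2=cv2.connectedComponentsWithStats(m2);j=1+st2[1:,4].argmax()
o1,d1=ray(K,W,*ce2[j]);o2,d2=ray(s["K"],s["W"],*ce[i])
x=np.linalg.lstsq(np.c_[d1,-d2],o2-o1,rcond=None)[0];print("btn tri",(o1+d1*x[0]).round(4),(o2+d2*x[1]).round(4))
E
```

```text
eye [ 0.4304 -0.1226  0.07  ]
eye [ 0.4232 -0.2217  0.07  ]
knob [ 0.3945 -0.1193  0.066 ]
knob [ 0.3871 -0.2193  0.066 ]
btn [ 0.444  -0.3113  0.07  ]
pin [282.64 201.55] 11 [0.5133 0.1184 0.131 ]
pin [278.2 216.5] 10 [0.4641 0.1231 0.131 ]
pin [274.2 231.5] 10 [0.4157 0.1263 0.131 ]
btn tri [ 0.4449 -0.3125  0.0632] [ 0.446  -0.3129  0.0635]
```

>>> apply_moves:
  steps:
    - [-0.01,0.15,0,0,0,0]
    - [-0.01,0.276,-0.15,0,0,0]
    - [-0.01,0.276,-0.35,0,0,0]
    - [-0.01,0.276,-0.5,0,0,0]
    - [-0.01,0.276,-0.6,0,0,0]
    - [-0.01,0.276,-0.65,0,0,0]
    - [-0.01,0.276,-0.65,0,0,0]
    - [-0.01,0.276,-0.65,0,0,0]

```text
clock: 30.55
position: [0.4722, 0.1287, 0.0601]
eef_rot: [180.0, 0.1, 175.5]
ft_force: [-1.0, -0.2, -0.0]
finger_gap: 0.0435
gripper_force: 0.0
```

>>> apply_moves:
  steps:
    - [0,0,0,0,0,0]
    - [0,0,0,0,0,0]
    - [0,0,0,0,0,0]
    - [0,0,0,0,0,0]
    - [0,0,0,0,0,0]
    - [0,0,0,0,0,0]
  gripper: 1
  grip_force: 20

```text
clock: 31.15
position: [0.4716, 0.129, 0.0595]
eef_rot: [180.0, 0.0, 175.5]
ft_force: [-1.2, -0.4, 4.0]
finger_gap: 0.0193
gripper_force: 20.0
```

>>> apply_moves:
  steps:
    - [0,0,0.1,0,0,0]
    - [0,0,0.25,0,0,0]
    - [0,0,0.4,0,0,0]
    - [0,0,0.5,0,0,0]
    - [0,0,0.5,0,0,0]
    - [0,0,0.5,0,0,0]

```text
clock: 31.75
position: [0.4713, 0.1289, 0.1587]
eef_rot: [180.0, -0.0, 175.5]
ft_force: [0.2, -0.1, -2.2]
finger_gap: 0.0192
gripper_force: 20.0
```

```bash
python3 - <<'E'
from h import *
a,K,W=cam("scene"); np.savez("scene5.npz",c=a,K=K,W=W)
cv2.imwrite("pics/g9.png",cv2.resize(a[110:230,220:340],(600,600),interpolation=cv2.INTER_CUBIC))
s=ctrl.observe();print(s["position"],proj(K,W,s["position"]))
E
```

```text
[0.47085459 0.12879164 0.15808602] [268.90911827 162.23514247]
```

View pics/g9.png

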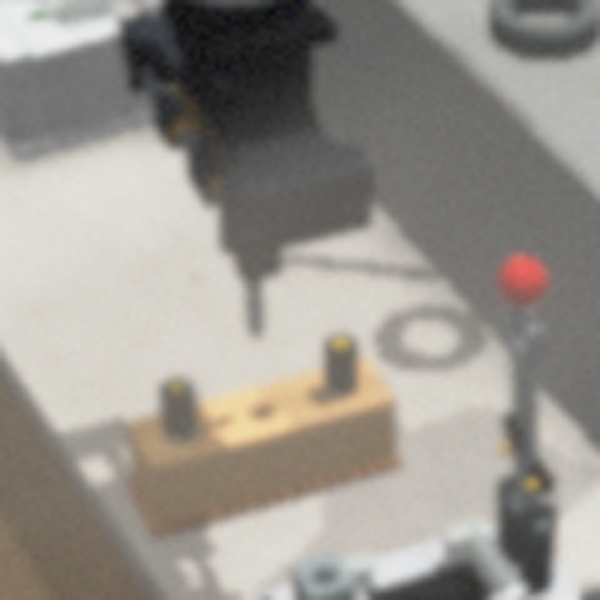

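The middle pin is held, its foot at crop (258,335). I'll check the foot's offset against the TCP.

```bash
python3 - <<'E'
from h import *
d=np.load("scene5.npz");K,W=d["K"],d["W"]
T=np.array([.4709,.1288,.158])
for dz in (0,-.0085,-.03,-.0525):
    p=T+[0,0,dz];print(dz,((proj(K,W,p)-[220,110]+.5)*5-.5).round(1))
print("px per mm x,y",[((proj(K,W,T+e)-proj(K,W,T))*5).round(2) for e in np.eye(3)*1e-3])
g=cv2.cvtColor(d["c"],cv2.COLOR_BGR2GRAY)[110:230,220:340]
for r in range(52,69): print(r*5+2,g[r,44:60])
E
```

```text
0 [246.6 263.3]
-0.0085 [247.3 275.6]
-0.03 [248.8 306.3]
-0.0525 [250.5 337.8]
px per mm x,y [array([ 1.64, -0.5 ]), array([-0.78, -0.95]), array([-0.07, -1.45])]
262 [209 199 174 136 109 100 101 101  99  99 101 116 142 162 170 170]
267 [211 205 185 150 115 101 103 102 101 102 107 127 157 180 189 190]
272 [213 210 193 164 127 105 102 104 109 119 131 150 176 195 202 203]
277 [212 213 205 180 148 120 104 112 133 152 170 182 197 203 210 207]
282 [214 212 209 198 168 136 120 125 155 182 196 202 205 206 209 211]
287 [212 213 210 205 183 149 128 135 166 197 208 210 210 210 209 211]
292 [212 213 212 209 188 158 134 138 172 200 210 213 213 210 211 211]
297 [212 212 213 206 188 160 136 140 170 197 210 212 212 212 212 213]
302 [213 213 211 207 191 158 134 137 165 193 208 212 213 213 214 213]
307 [213 211 213 210 192 160 134 136 163 193 206 210 212 213 212 213]
312 [213 213 213 209 193 165 139 135 162 193 206 212 212 213 214 213]
317 [212 211 214 207 195 166 139 136 164 191 208 212 211 213 213 212]
322 [212 214 212 209 196 172 141 139 163 193 207 212 213 213 215 214]
327 [214 209 211 211 201 177 148 139 167 194 209 213 211 212 213 213]
332 [211 211 213 211 205 187 165 156 177 199 212 212 212 212 213 213]
337 [213 211 211 213 209 201 186 180 189 205 211 211 212 213 213 214]
342 [212 214 212 212 211 208 203 201 205 211 208 211 211 210 213 213]
```

>>> apply_moves:
  steps:
    - [-0.1,-0.2,0,0,0,0]
    - [-0.2,-0.45,0,0,0,0]
    - [-0.203,-0.7,0,0,0,0]
    - [-0.203,-0.95,0,0,0,0]
    - [-0.203,-1,0,0,0,0]
    - [-0.203,-1,0,0,0,0]
    - [-0.203,-1,0,0,0,0]

```text
clock: 32.5
position: [0.4303, -0.0704, 0.1583]
eef_rot: [-180.0, -0.1, 175.5]
ft_force: [0.9, 0.6, -0.3]
finger_gap: 0.0189
gripper_force: 20.0
```

>>> apply_moves:
  steps:
    - [0,-0.15,0,0,0,0]
    - [0,-0.255,0,0,0,0]
    - [0,-0.255,-0.1,0,0,0]
    - [0,-0.255,-0.1,0,0,0]
    - [0,-0.255,-0.1,0,0,0]
    - [0,-0.255,-0.1,0,0,0]

```text
clock: 33.1
position: [0.4312, -0.121, 0.1396]
eef_rot: [180.0, 0.0, 175.6]
ft_force: [0.3, 0.4, -0.1]
finger_gap: 0.0191
gripper_force: 20.0
```

```bash
python3 - <<'E'
from h import *
a,K,W=cam("scene"); np.savez("scene6.npz",c=a,K=K,W=W)
b=np.load("scene5.npz")["c"]
s=ctrl.observe();T=s["position"];e=proj(K,W,np.array([.4304,-.1226,.07]));t=proj(K,W,T-[0,0,.0525]);print(T,e,t)
u,v=int(e[0]),int(e[1])
o=np.hstack([cv2.resize(i[v-40:v+30,u-25:u+25],(400,560),interpolation=cv2.INTER_CUBIC) for i in(a,b)])
cv2.imwrite("pics/g10.png",o);print(u-25,v-40,[((proj(K,W,T+q)-proj(K,W,T))*8).round(2) for q in np.eye(3)*1e-3])
E
```

```text
[ 0.43129142 -0.12124266  0.13971022] [298.55326013 247.07237575] [298.58427422 241.81629541]
273 207 [array([ 2.89, -1.07]), array([-1.53, -1.99]), array([-0.01, -2.37])]
```

View pics/g10.png

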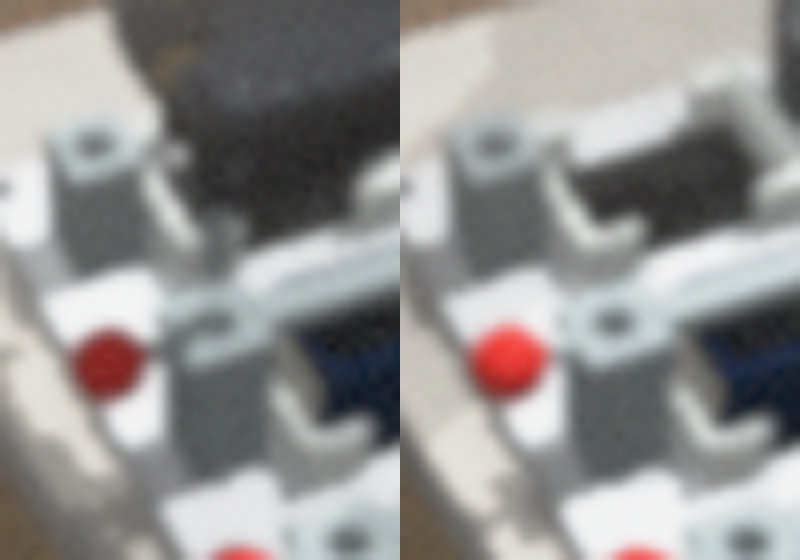

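The eye is at crop (217,322) and the shank at about (222,250). Measuring the shank accurately.

```bash
python3 - <<'E'
from h import *
for n in ("scene6","scene5"):
    g=cv2.cvtColor(np.load(n+".npz")["c"],cv2.COLOR_BGR2GRAY)
    for r in range(234,251): print(r,g[r,292:310])
E
```

```text
234 [148 189 211 198 155 108  92  89  94 102  99  86  64  47  47  51  54  59]
235 [134 167 192 202 180 145 110  97 103 112 116 103  71  55  53  51  62  70]
236 [124 146 170 192 188 160 127 105 100 112 118 100  76  61  66  79  91 107]
237 [125 136 150 169 172 155 126 106 101 110 108 101  85  94 115 136 154 167]
238 [122 130 136 146 148 135 116 102  98 106 121 127 135 154 178 198 211 214]
239 [132 134 139 136 133 126 110 102 100 114 136 164 190 207 218 225 227 226]
240 [150 145 144 138 130 123 113 101 108 124 158 192 218 226 228 227 225 220]
241 [179 162 153 146 141 132 126 118 123 142 177 211 224 229 225 220 206 196]
242 [202 178 166 153 150 150 146 145 149 165 187 208 219 223 218 202 191 183]
243 [222 197 176 174 176 177 172 171 172 180 187 198 209 210 202 194 187 188]
244 [230 211 196 194 195 190 180 174 173 180 184 185 190 196 192 191 189 188]
245 [225 209 199 193 186 177 164 153 155 162 173 181 179 184 186 185 177 171]
246 [211 187 182 177 167 149 132 127 126 135 159 176 179 179 175 165 153 138]
247 [201 167 157 147 137 123 114 114 112 125 152 175 182 179 165 143 120 105]
248 [195
[... 851 characters left out ...]
42 [181 167 164 163 161 162 164 171 183 193 210 225 232 237 234 227 217 210]
243 [208 191 182 183 190 192 193 196 203 211 216 220 227 229 226 220 212 213]
244 [223 212 200 202 209 207 203 199 199 206 211 214 216 219 217 216 214 212]
245 [224 215 211 210 208 196 183 173 172 183 197 207 209 210 211 209 204 195]
246 [214 204 209 210 199 175 147 136 135 154 180 201 205 205 199 186 172 158]
247 [211 196 204 207 192 164 134 116 119 141 174 200 209 203 185 156 131 111]
248 [217 205 203 206 196 177 155 137 139 160 185 204 209 204 181 147 115  93]
249 [215 204 198 201 203 198 185 177 178 189 195 200 199 187 163 140 120  92]
250 [188 184 176 182 198 206 202 196 194 193 187 174 165 150 134 124 117  99]
```

The shank column (299.4) matches the eye's (299.4). Trimming y slightly and lowering.

>>> apply_moves:
  steps:
    - [-0.004,-0.007,0,0,0,0]
    - [-0.004,-0.007,-0.03,0,0,0]
    - [-0.004,-0.007,-0.06,0,0,0]
    - [-0.004,-0.007,-0.09,0,0,0]
    - [-0.004,-0.007,-0.115,0,0,0]
    - [-0.004,-0.007,-0.125,0,0,0]
    - [-0.004,-0.007,-0.125,0,0,0]
  grip_force: 12

```text
clock: 33.85
position: [0.4298, -0.1235, 0.1138]
eef_rot: [-180.0, -0.0, 175.5]
ft_force: [-0.4, 0.3, -0.4]
finger_gap: 0.0194
gripper_force: 12.0
```

>>> apply_moves:
  steps:
    - [0,0,-0.03,0,0,0]
    - [0,0,-0.06,0,0,0]
    - [0,0,-0.09,0,0,0]
    - [0,0,-0.12,0,0,0]
    - [0,0,-0.15,0,0,0]
    - [0,0,-0.175,0,0,0]
    - [0,0,-0.19,0,0,0]
    - [0,0,-0.19,0,0,0]

```text
clock: 34.65
position: [0.4305, -0.1234, 0.0765]
eef_rot: [180.0, 0.0, 175.5]
ft_force: [-0.9, 0.9, 4.7]
finger_gap: 0.0196
gripper_force: 12.0
```

The pin is fully in. Release it and fetch the near pin.

>>> apply_moves:
  steps:
    - [0,0,0,0,0,0]
    - [0,0,0,0,0,0]
    - [0,0,0,0,0,0]
    - [0,0,0.2,0,0,0]
    - [0,0,0.4,0,0,0]
    - [0,0.2,0.4,0,0,0]
    - [0,0.4,0.4,0,0,0]
    - [-0.04,0.65,0.4,0,0,0]
    - [-0.04,0.9,0.4,0,0,0]
    - [-0.04,1,0.4,0,0,0]
    - [-0.04,1,0.4,0,0,0]
    - [-0.04,1,0.4,0,0,0]
  gripper: 0

```text
clock: 35.85
position: [0.422, 0.0762, 0.156]
eef_rot: [-180.0, -0.0, 175.5]
ft_force: [0.6, -0.9, -0.0]
finger_gap: 0.0433
gripper_force: 0.0
```

>>> apply_moves:
  steps:
    - [0,0.15,0,0,0,0]
    - [0,0.275,0,0,0,0]
    - [0,0.275,-0.1,0,0,0]
    - [0,0.275,-0.25,0,0,0]
    - [0,0.275,-0.4,0,0,0]
    - [0,0.275,-0.475,0,0,0]
    - [0,0.275,-0.475,0,0,0]
    - [0,0.275,-0.475,0,0,0]

```text
clock: 36.65
position: [0.4225, 0.1306, 0.0616]
eef_rot: [-180.0, 0.0, 175.4]
ft_force: [0.0, 0.2, 0.6]
finger_gap: 0.0433
gripper_force: 0.0
```

>>> apply_moves:
  steps:
    - [0,0,0,0,0,0]
    - [0,0,0,0,0,0]
    - [0,0,0,0,0,0]
    - [0,0,0,0,0,0]
    - [0,0,0,0,0,0]
    - [0,0,0,0,0,0]
  gripper: 1
  grip_force: 20

```text
clock: 37.25
position: [0.4223, 0.1317, 0.0615]
eef_rot: [180.0, 0.0, 175.5]
ft_force: [-1.0, -0.3, 4.9]
finger_gap: 0.0194
gripper_force: 20.0
```

>>> apply_moves:
  steps:
    - [0,0,0.1,0,0,0]
    - [0,0,0.25,0,0,0]
    - [0,0,0.4,0,0,0]
    - [0,0,0.5,0,0,0]
    - [0,0,0.5,0,0,0]
    - [0,0,0.5,0,0,0]

```text
clock: 37.85
position: [0.4219, 0.1315, 0.1607]
eef_rot: [180.0, -0.0, 175.5]
ft_force: [-0.1, -0.7, -1.0]
finger_gap: 0.0197
gripper_force: 20.0
```

>>> apply_moves:
  steps:
    - [0,0,0.13,0,0,0]
    - [0,-0.2,0.13,0,0,0]
    - [0,-0.45,0.13,0,0,0]
    - [0,-0.7,0.13,0,0,0]
    - [0,-0.95,0.13,0,0,0]
    - [0,-1,0.13,0,0,0]
    - [0,-1,0.13,0,0,0]
    - [0,-1,0.13,0,0,0]

```text
clock: 38.65
position: [0.4217, -0.0672, 0.1863]
eef_rot: [-180.0, -0.1, 175.6]
ft_force: [-0.1, 0.1, -0.2]
finger_gap: 0.0196
gripper_force: 20.0
```

>>> apply_moves:
  steps:
    - [0,-0.2,0,0,0,0]
    - [0,-0.45,0,0,0,0]
    - [0.003,-0.7,0,0,0,0]
    - [0.003,-0.771,0,0,0,0]
    - [0.003,-0.771,-0.1,0,0,0]
    - [0.003,-0.771,-0.22,0,0,0]
    - [0.003,-0.771,-0.22,0,0,0]
    - [0.003,-0.771,-0.22,0,0,0]

```text
clock: 39.45
position: [0.423, -0.2213, 0.1432]
eef_rot: [180.0, -0.1, 175.6]
ft_force: [0.1, -0.2, -1.2]
finger_gap: 0.0197
gripper_force: 20.0
```

```bash
python3 - <<'E'
from h import *
a,K,W=cam("scene"); b=np.load("scene5.npz")["c"]
print(ctrl.observe()["position"])
e=proj(K,W,np.array([.4225,-.2228,.07]));print(e)
f=lambda i:cv2.cvtColor(i,cv2.COLOR_BGR2GRAY)
A,B=f(a),f(b);u,v=int(e[0]),int(e[1])
for r in range(v-14,v+5): print(r,u-7,A[r,u-7:u+10],B[r,u-7:u+10])
E
```

```text
[ 0.4233713  -0.22176258  0.14382707]
[315.16016699 274.68939746]
260 308 [148 183 204 186 151 125 110  92  79  68  50  38  35  28  26  37  46] [149 183 205 191 157 140 143 159 172 178 157 113  69  38  28  30  43]
261 308 [139 164 190 198 184 169 148 113  92  78  61  50  42  49  66  82 101] [138 165 195 207 196 188 187 185 187 178 152 113  66  48  52  68  89]
262 308 [132 147 166 177 177 175 151 116  95  87  77  75  81 102 130 155 174] [131 150 173 189 192 187 185 176 169 155 130 101  80  81 109 136 159]
263 308 [131 135 146 153 159 152 133 109  93  97 105 122 146 170 196 218 223] [132 134 148 157 163 160 157 151 146 136 126 122 131 150 179 209 223]
264 308 [132 135 138 143 141 134 123 105  96 104 135 172 201 219 229 234 234] [133 134 137 141 141 138 139 137 137 137 148 169 196 215 228 237 241]
265 308 [136 139 139 138 136 134 118 103  98 115 160 201 224 229 234 234 234] [140 140 139 135 138 135 134 134 138 150 177 210 228 236 241 243 244]
266 308 [159 152 149 145 138 133 120 104  98 119 165 209 226 231 233 233 232] [158 150 150 140 136 137 138 143 157 179 209 227 237 242 243 244 243
[... 1077 characters left out ...]
5 109 112 129 157 179 186 181 171 153] [218 199 204 211 206 184 149 124 112 116 143 180 204 212 207 195 169]
275 308 [212 170 146 134 124 121 121 115 109 116 132 163 181 189 185 166 142] [220 204 202 209 207 188 154 126 116 122 147 183 207 214 210 188 154]
276 308 [188 152 124 113 111 121 131 130 129 137 155 172 183 188 177 167 141] [219 209 206 209 207 198 175 154 142 153 172 194 211 213 206 187 159]
277 308 [144 124 111 111 128 143 158 164 163 169 172 175 178 172 164 147 131] [207 202 194 195 202 207 200 188 186 190 196 198 200 193 180 164 141]
278 308 [109 104 105 116 141 165 178 180 178 174 169 158 154 139 132 122 112] [175 175 163 170 190 206 209 207 202 198 190 179 167 154 140 130 119]
```

Columns agree (316 for both). Lowering.

>>> apply_moves:
  steps:
    - [-0.002,-0.004,0,0,0,0]
    - [-0.002,-0.004,-0.03,0,0,0]
    - [-0.002,-0.004,-0.06,0,0,0]
    - [-0.002,-0.004,-0.09,0,0,0]
    - [-0.002,-0.004,-0.115,0,0,0]
    - [-0.002,-0.004,-0.135,0,0,0]
    - [-0.002,-0.004,-0.135,0,0,0]
  grip_force: 12

```text
clock: 40.2
position: [0.4219, -0.2233, 0.1155]
eef_rot: [180.0, -0.1, 175.5]
ft_force: [0.3, 1.1, -1.0]
finger_gap: 0.0193
gripper_force: 12.0
```

Final TCP z should be about 0.079.

>>> apply_moves:
  steps:
    - [0,0,-0.03,0,0,0]
    - [0,0,-0.06,0,0,0]
    - [0,0,-0.09,0,0,0]
    - [0,0,-0.12,0,0,0]
    - [0,0,-0.15,0,0,0]
    - [0,0,-0.175,0,0,0]
    - [0,0,-0.19,0,0,0]
    - [0,0,-0.19,0,0,0]

```text
clock: 41.0
position: [0.4226, -0.2235, 0.0785]
eef_rot: [180.0, 0.0, 175.5]
ft_force: [-1.3, 1.6, 5.2]
finger_gap: 0.0196
gripper_force: 12.0
```

>>> apply_moves:
  steps:
    - [0,0,0,0,0,0]
    - [0,0,0,0,0,0]
    - [0,0,0,0,0,0]
    - [0,0,0.2,0,0,0]
    - [0,0,0.4,0,0,0]
    - [0.1,-0.2,0.4,0,0,0]
    - [0.112,-0.445,0.4,0,0,0]
    - [0.112,-0.445,0.4,0,0,0]
    - [0.112,-0.445,0.4,0,0,0]
  gripper: 0

```text
clock: 41.9
position: [0.444, -0.3135, 0.1577]
eef_rot: [-180.0, -0.1, 175.4]
ft_force: [0.9, 1.4, 0.2]
finger_gap: 0.0437
gripper_force: 0.0
```

```bash
python3 - <<'E'
from h import *
a,K,W=cam("scene"); b,K2,W2=cam("top")
o=np.hstack([cv2.resize(a[150:320,225:395],(400,400),interpolation=cv2.INTER_CUBIC),cv2.resize(b[160:280,265:385],(400,400),interpolation=cv2.INTER_CUBIC)])
cv2.imwrite("pics/g11.png",o)
E
```

```text
(no output)
```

View pics/g11.png

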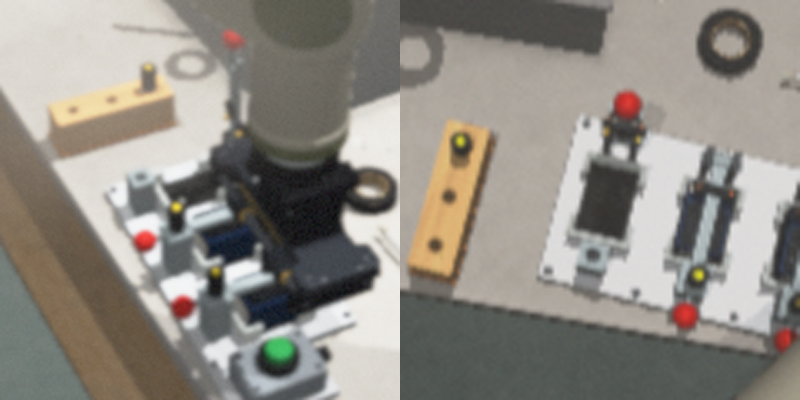

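Both pins are home, the spare lever is up and the spare pin is in the stand. Pressing the button with closed fingers.

>>> apply_moves:
  steps:
    - [0.005,0.003,-0.1,0,0,0]
    - [0.005,0.003,-0.2,0,0,0]
    - [0.005,0.003,-0.3,0,0,0]
    - [0.005,0.003,-0.38,0,0,0]
    - [0.005,0.003,-0.42,0,0,0]
    - [0.005,0.003,-0.42,0,0,0]
    - [0.005,0.003,-0.42,0,0,0]
  gripper: 1

```text
clock: 42.7
position: [0.4461, -0.3116, 0.0748]
eef_rot: [180.0, 0.0, 175.5]
ft_force: [-0.3, -0.2, 0.5]
finger_gap: 0.0021
gripper_force: 0.0
```

>>> apply_moves:
  steps:
    - [0,0,-0.015,0,0,0]
    - [0,0,-0.03,0,0,0]
    - [0,0,-0.045,0,0,0]
    - [0,0,-0.06,0,0,0]
    - [0,0,-0.06,0,0,0]

```text
clock: 43.2
position: [0.4464, -0.3121, 0.0641]
eef_rot: [179.9, 0.1, 175.5]
ft_force: [-5.5, 5.8, 24.5]
finger_gap: 0.0004
gripper_force: 12.4
```

>>> apply_moves:
  steps:
    - [0,0,0.012,0,0,0]
    - [0,0,0.012,0,0,0]

```text
clock: 43.4
position: [0.4463, -0.312, 0.0653]
eef_rot: [-180.0, 0.1, 175.5]
ft_force: [1.3, 0.3, 3.9]
finger_gap: 0.0003
gripper_force: 2.2
```

>>> apply_moves:
  steps:
    - [0,0,0.008,0,0,0]
    - [0,0,0.008,0,0,0]

```text
clock: 43.6
position: [0.4463, -0.312, 0.0665]
eef_rot: [-180.0, 0.1, 175.5]
ft_force: [3.3, 1.4, 3.7]
finger_gap: 0.0003
gripper_force: 1.8
```

>>> apply_moves:
  steps:
    - [0,0,0.01,0,0,0]
    - [0,0,0.01,0,0,0]

```text
clock: 43.8
position: [0.4457, -0.3119, 0.0683]
eef_rot: [-180.0, 0.0, 175.5]
ft_force: [1.3, -0.3, 3.3]
finger_gap: 0.0005
gripper_force: 1.3
```

>>> apply_moves:
  steps:
    - [0,0,0.2,0,0,0]
    - [0,0,0.45,0,0,0]
    - [0,0,0.6,0,0,0]
    - [0,0.2,0.6,0,0,0]
    - [0,0.4,0.6,0,0,0]
    - [0,0.7,0.6,0,0,0]
    - [0,1,0.6,0,0,0]
    - [0,1,0.6,0,0,0]
    - [0,1,0.6,0,0,0]

```text
clock: 44.7
position: [0.445, -0.1086, 0.1875]
eef_rot: [180.0, -0.1, 175.8]
ft_force: [1.0, -1.4, -0.7]
finger_gap: 0.0007
gripper_force: 0.0
```

```bash
python3 - <<'E'
from h import *
a,K,W=cam("scene"); b,K2,W2=cam("top")
o=np.hstack([cv2.resize(a[150:330,230:410],(400,400),interpolation=cv2.INTER_CUBIC),cv2.resize(b[160:280,320:440],(400,400),interpolation=cv2.INTER_CUBIC)])
cv2.imwrite("pics/g12.png",o)
E
```

```text
(no output)
```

The force fell off gradually as I backed away (3.9, 3.7, 3.3 N), so the button was bottomed out and has sprung back. The arm is clear, so I'm handing the job in.

```bash
python3 -c "
from rig import ctrl
print(ctrl.sign_off())"
```

```text
the job is handed in; nothing more can be done
None
```

The job is handed in: both transformers are in the middle and right pockets, each lever shut and pinned, the start button was then pressed and released, and the spare lever is up with the spare pin in the stand; I viewed 15 pictures, one over the limit of 14, and did not check a picture after the press.

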